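Hang the retaining frame on the tube rack's two pins

ROBOT

A 6-joint arm with a two-finger parallel gripper is mounted at the origin on the work surface. World frame = base frame: x ahead of the robot, y to its left, z up, the work surface at z = 0. Lengths are in m, angles in rad, forces in N, time in s.
With the tool pointing down it reaches from about 0.25 to 0.8 m from the base axis. Payload 8.5 kg.
Tool frame: the origin (TCP) lies midway between the tips of the shut fingers; the grasp point (between the pads) lies 19 mm behind it (robot.hold_point_z is the distance from the TCP to the grasp point, in m); x points along the fingers, z is the direction in which the jaws open and shut, and the axes are right-handed (so a half turn about x gives the same grasp; the last joint's range is limited). The gripper opens to 85 mm and grips with 20 to 120 N. Pads are 22 mm wide; open, the fingers measure 114 mm over their backs; the gripper's body (76 mm by 85 mm) begins 54 mm behind the grasp point. The pads swing forward as they close: fully open they stand 13 mm farther back than shut.
Start: joints at [1.344, 0.238, -0.013, 1.319, 0, 1.571], TCP at [0.118, 0.512, 0.231] pointing down, gripper open.
Joint ranges: [-2.66, 2.66], [-1.03, 1.9], [-1.14, 1.46], [-1.82, 2.27], [-1.45, 1.34], [-3.14, 3.14]. Speed limits (rad/s): [2.22, 2.22, 2.79, 3.14, 3.14, 3.14].

INTERFACE

Orientations are given as a rotation vector (axis times angle).
In Python, from workcell import robot, inverse_kinematics, optics, job gives the robot as it stands. Calls block until the motion is done:
- robot.move_ptp(position, orientation): joint-space move of the TCP to a pose.
- robot.servo_line(position, ori=None, speed=0.15, until_force=None): straight line of the TCP; ori=None keeps the orientation; speed is the mean speed in m/s. With until_force (N) it stops when the force on the tool has changed by that much, and returns True; else False.
- robot.move_joints(angles): joint-space move.
- robot.open_jaws() and robot.grasp(): open the fingers fully, or close them until they stop; the grip force is fixed at half the most.
- robot.dwell(seconds).
- inverse_kinematics(position, orientation): joint angles nearest the present ones, or None.
- robot.sense(): the state.
- optics.snapshot(name): name is "scene" or "side" or "wrist"; returns a dict with "img" (384x512x3 uint8, red, green, blue), "z_map" (384x512 float32, m along the optical axis (not along the pixel's ray), 0 where there is no reading), "K" (3x3 intrinsics, pixels), "distortion" ([k1, k2, p1, p2, k3] as OpenCV has them; the pictures are not rectified), "world_from_camera" (4x4, takes a point from camera to world coordinates). Camera axes: x right, y up, looking along -z (the intrinsics and any distortion apply to the point x, -y, -z); pixel columns grow to the right and rows downward; lengths in m; the calibration is good to about 2 mm. A picture is of the moment at which its call begins.
A pose or a line that the arm cannot do raises robot.PlanningError and nothing moves.
- job.sign_off(): hands the job in, once; it reports no verdict.
The state is a dict: "t": time; "joint_pos": joint angles; "qvel": joint speeds; "effort": joint torques, N m; "eef_pos": TCP position; "ee_rot": TCP orientation; "contact_force": force on the tool from outside, world axes, zero at the start; "wrist_torque": the same for the moment, N m; "finger_gap": finger opening in m.
Only numpy, scipy, OpenCV 4.12 (cv2) and the standard library are available. Lean on these libraries where they do the work, as an engineer would, in place of code of your own. Each camera call takes 0.05 s, during which the arm holds its last target.

TASK

Pick up the white retaining frame by its blue grip bar and hang it on the loaded tube rack: bring both end holes over the two pins at once and lower it until it lies fully home and level on the post shoulders, still held, then let go. The pin rail may be clamped a little off the rack's middle, so feel lightly for the pins and never press on the rack with more than about 40 newtons. Leave the other things on the table where they are.

Things in the scene. Friction and masses are not known exactly. Their poses are not given: they have to be found in the camera images.
- rack: Loaded sample-tube rack: black block fixed to the table, foot 236 x 104 mm, 50 mm high, with two rows of purple- and red-capped tubes (cap tops 84 mm above the table). Origin: centre of its underside, on the table; x along its length, z up. On its centre line, between the tube rows, runs an aluminium pin rail with an upright stepped post at each end.
- rail_middle (a point): Point of the rack 92 mm above its origin, level with the post shoulders: where the rail's middle would be if clamped centrally. The rail is really clamped up to 14 mm off it, either way along the rack's x (exactly central in y). This offset differs every time and is in no reported pose: feel or look for it. The rail stays put under working forces; both pins shift together.
- frame: Retaining frame: flat white plate 228 x 100 x 6 mm, about 0.25 kg, lying on the table at first, with two windows and a blue grip bar on its middle spine. Origin: centre of its underside; x along its length, z up. Either end may go to either end of the rack. Home, its underside lies on both post shoulders, clear of the tubes. The posts: see frame_hole.
- grip_bar (a point): Middle of the frame's blue grip bar, 30 mm above the frame's underside. The bar is 70 mm long (frame x), 16 mm wide (frame y); its top is 46 mm above the underside, 40 mm above the plate's upper face.
- frame_hole (a point): Underside centre of one of the two through holes, 12 mm along the frame's x by 14 mm along y, sharp-edged below, at frame x = +95 and -95 mm. The rack's two posts match: 95 mm either side of the rail's own middle, 18 mm thick up to a flat shoulder 92 mm above the table, then a steel pin 10 mm thick to 112 mm that tapers to a flat tip 8.4 mm across at 114 mm.
- tube_purple: Bystander (sizes in mm): loose capped sample tube lying flat, 92 long, 16 across, purple cap. Origin: centre of its underside. To be left where it is.
- tube_red: Bystander (sizes in mm): loose capped sample tube lying flat, 92 long, 16 across, red cap. Origin: centre of its underside. To be left where it is.
- water_a: Bystander (sizes in mm): clear water bottle with a dark blue cap, 64 across, 188 tall. Origin: centre of its underside. To be left where it is.
- water_b: Bystander (sizes in mm): clear water bottle with a dark blue cap, 64 across, 188 tall. Origin: centre of its underside. To be left where it is.
- antiseptic: Bystander (sizes in mm): small yellow dispenser bottle with a black nozzle, 48 across, 145 tall. Origin: centre of its underside. To be left where it is.
- cotton_tub: Bystander (sizes in mm): white lidded tub, about 104 across, 100 tall. Origin: centre of its underside. To be left where it is.
- tape_roll: Bystander (sizes in mm): flat-lying roll of white tape, 72 across, 24 tall. Origin: centre of its underside. To be left where it is.
- marker: Bystander (sizes in mm): marker pen lying flat, 135 long, 12 across, white with a blue cap. Origin: centre of its underside. To be left where it is.
There are look-alikes about, which are no part of the job. Leave any purple or turquoise look-alike of the frame alone.

How it is judged:
On the way, in this order (a step that is already met when the one before it is completed fails the run):
1. the frame is lifted off the table in the fingers (height (world z) of frame above 0.04 m and contact force between frame and the fingers above 0.5 N), for 0.2 s.
2. the frame is home on both pins while still held (z of frame in the frame of rack between 0.088 and 0.0945 m and x of frame in the frame of rack between -0.017 and 0.017 m and y of frame in the frame of rack between -0.006 and 0.006 m and angle between the x axis of frame and the x axis of rack, either way round below 0.06 rad and angle between frame's own z axis and vertical below 0.025 rad and contact force between frame and the fingers above 0.5 N), for 0.2 s.
At the end, for the whole second after the job is handed in: The frame hangs on both pins: its underside at most 2.5 mm above the post shoulders (92 mm above the table), within 17 mm along and 6 mm across of the rack's centre, parallel to the rack within 0.06 rad, level within 0.025 rad, at rest and released (z of frame in the frame of rack between 0.088 and 0.0945 m and x of frame in the frame of rack between -0.017 and 0.017 m and y of frame in the frame of rack between -0.006 and 0.006 m and angle between the x axis of frame and the x axis of rack, either way round below 0.06 rad and angle between frame's own z axis and vertical below 0.025 rad and linear speed of frame below 0.01 m/s and angular speed of frame below 0.05 rad/s); the robot touches nothing.
It fails at once if the frame presses on the rack, its tubes or its pins with more than 40 N (contact force between frame and rack above 40 N).
It fails at once if the gripper or arm presses on the rack, its tubes or its pins with more than 40 N (contact force between any of the arm, the fingers and rack above 40 N).
It fails at once if a bystander is shifted by more than 30 mm (distance of any of tube_purple, tube_red, water_a, water_b, antiseptic, cotton_tub, tape_roll, marker from where it was at the start of the episode above 0.03 m).
It also fails if it takes over 72 s, if anything falls off the work surface, if the arm or the gripper's body presses on something with over 40 N, if the wrist force passes 120 N, or if a joint passes its speed limit or range.

## Working session

There is one attempt and no reset: what is moved stays moved. The work goes in short steps, each a Python script; the robot and the scene stay as the last script left them, time stands still between calls to the robot, and variables do not carry over. Pictures are saved under pics/ and viewed, and the job is handed in when it is done.

```bash
ls; mkdir -p pics; python3 - <<'E'
from workcell import robot, optics
import cv2,numpy as np
s=robot.sense();print(s, robot.hold_point_z)
for n in("scene","side"):
    d=optics.snapshot(n); cv2.imwrite(f"pics/{n}0.png",cv2.resize(d["img"][:,:,::-1],(800,600),interpolation=cv2.INTER_CUBIC)); np.savez(f"{n}0.npz",**d)
    print(d["K"],d["distortion"],d["world_from_camera"])
E
```

```text
pics
{'t': 0.0, 'joint_pos': array([ 1.34400959e+00,  2.38787412e-01, -1.42748651e-02,  1.31920800e+00,
       -6.42731755e-06,  1.57078117e+00]), 'qvel': array([ 6.38958362e-04, -1.19113048e-03, -8.92682638e-05,  1.01983083e-03,
       -3.21528716e-04, -1.50451814e-03]), 'effort': array([-3.23513550e-04, -5.38777256e+01,  3.46441305e+01,  1.83649018e-02,
        8.85664031e-05,  1.18436094e-05]), 'eef_pos': array([0.11795028, 0.51113736, 0.23066613]), 'ee_rot': array([-1.04148235,  1.30915126,  1.03994001]), 'contact_force': array([ 0.19351928, -0.3335624 , -0.26324395]), 'wrist_torque': array([ 0.03868681, -0.00621544, -0.01892055]), 'finger_gap': 0.08498510999825738} 0.0187
[[466.68518747   0.         253.10041224]
 [  0.         466.68518747 195.00021627]
 [  0.           0.           1.        ]] [-0.12136551  0.          0.          0.          0.        ] [[ 0.85838323 -0.41632859  0.29974779  0.91268815]
 [ 0.51300203  0.69965169 -0.4973092  -0.64970143]
 [-0.00267501  0.5806531   0.81414669  1.15367074]
 [ 0.          0.          0.          1.        ]]
[[395.8008941    0.         257.38447584]
 [  0.         395.8008941  192.40721673]
 [  0.           0.           1.        ]] [-0.00820838  0.          0.          0.          0.        ] [[ 0.7193731   0.51835016 -0.46240182  0.02517711]
 [-0.6945676   0.54524919 -0.46933908 -0.48022981]
 [ 0.00884223  0.65879923  0.75226683  0.90184576]
 [ 0.          0.          0.          1.        ]]
```

View pics/scene0.png

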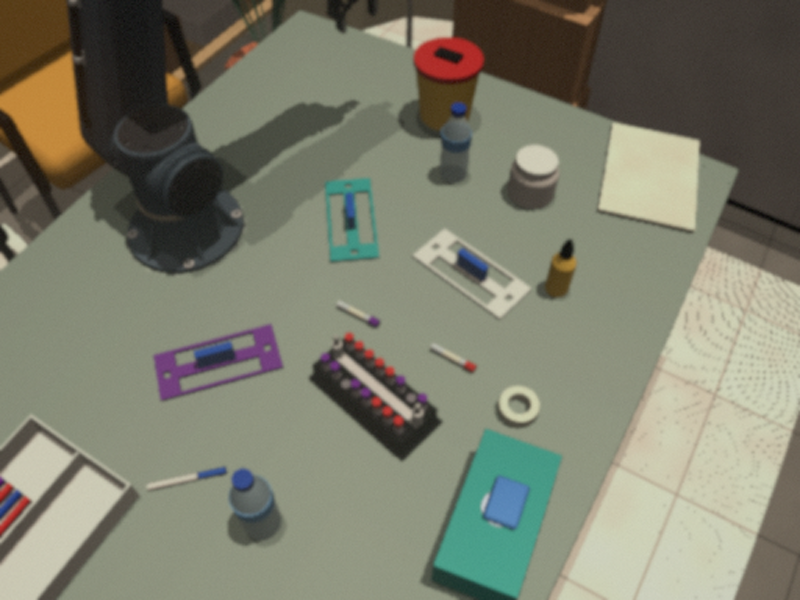

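View pics/side0.png

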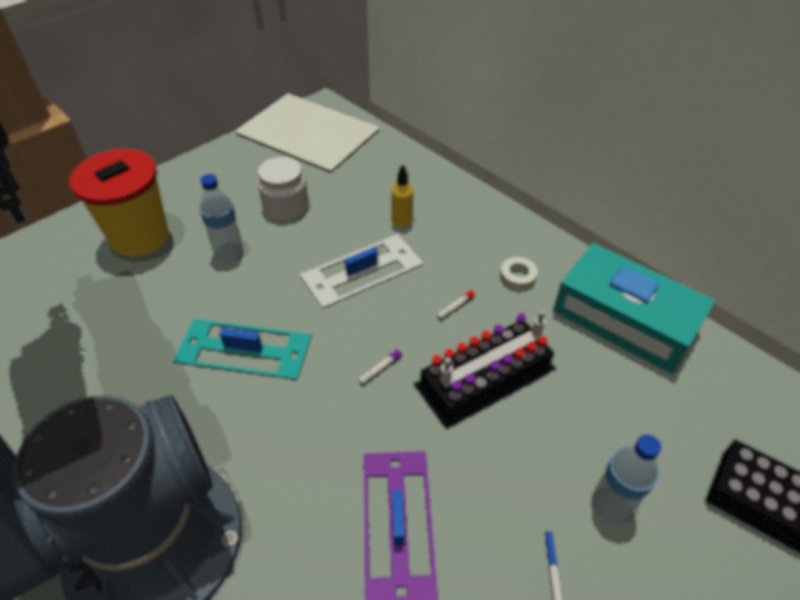

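Scene view: the candidates are the white frame at (472,272), a turquoise one at (352,220) and a purple one at (218,362). Only the white one with the blue bar fits the description. The rack is at (375,393). I'll confirm this in enlarged crops.

```bash
cat > h.py <<'E'
import numpy as np,cv2
def crop(d,u0,v0,w,h,k,name):
    im=np.ascontiguousarray(d["img"][v0:v0+h,u0:u0+w,::-1])
    im=cv2.resize(im,(w*k,h*k),interpolation=cv2.INTER_CUBIC)
    im=cv2.convertScaleAbs(im,alpha=1.2)
    for i in range(0,w,10):
        cv2.line(im,(i*k,0),(i*k,6),(0,255,255),1); cv2.putText(im,str(u0+i),(i*k,18),0,.35,(0,255,255),1)
    for j in range(0,h,10):
        cv2.line(im,(0,j*k),(6,j*k),(0,255,255),1); cv2.putText(im,str(v0+j),(8,j*k+4),0,.35,(0,255,255),1)
    cv2.imwrite("pics/"+name,im)
def proj(d,P):
    P=np.atleast_2d(P); T=np.linalg.inv(d["world_from_camera"]); c=P@T[:3,:3].T+T[:3,3]
    c=c*[1,-1,-1]
    return cv2.projectPoints(c.reshape(-1,1,3),np.zeros(3),np.zeros(3),d["K"],d["distortion"])[0].reshape(-1,2)
def ray(d,uv):
    p=cv2.undistortPoints(np.array(uv,float).reshape(-1,1,2),d["K"],d["distortion"]).reshape(-1,2)
    v=np.c_[p[:,0],-p[:,1],-np.ones(len(p))]@d["world_from_camera"][:3,:3].T
    return d["world_from_camera"][:3,3],v
def atz(d,uv,z):
    o,v=ray(d,uv); return o+v*((z-o[2])/v[:,2])[:,None]
E
python3 - <<'E'
from h import *
s=dict(np.load("scene0.npz"));e=dict(np.load("side0.npz"))
crop(s,260,140,85,65,9,"c1.png");crop(s,194,206,95,90,7 if 0 else 6,"c2.png")
crop(e,186,145,90,55,8,"c3.png");crop(e,260,195,100,80,7,"c4.png")
E
```

```text
(no output)
```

View pics/c1.png

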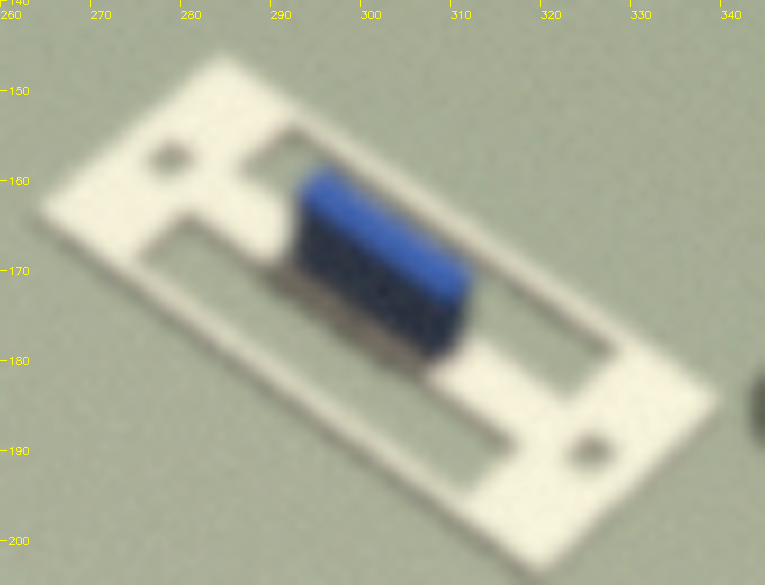

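View pics/c2.png

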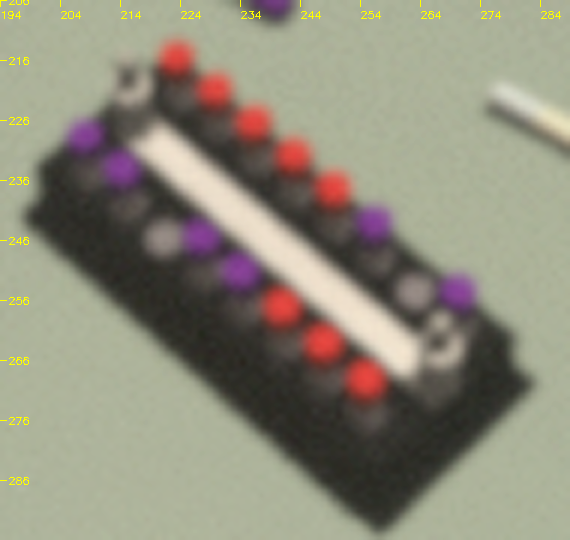

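View pics/c3.png

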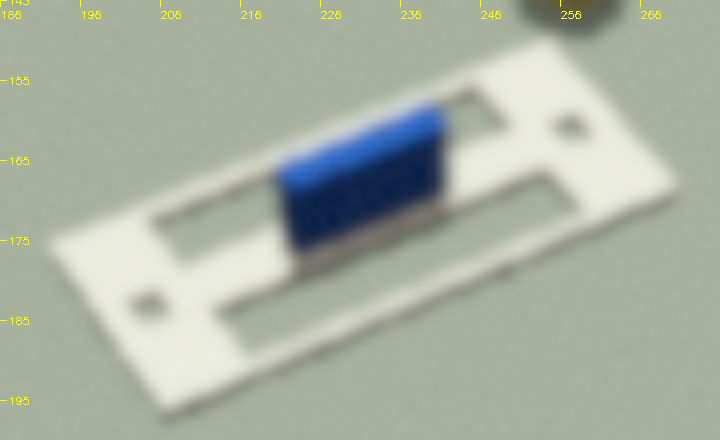

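View pics/c4.png

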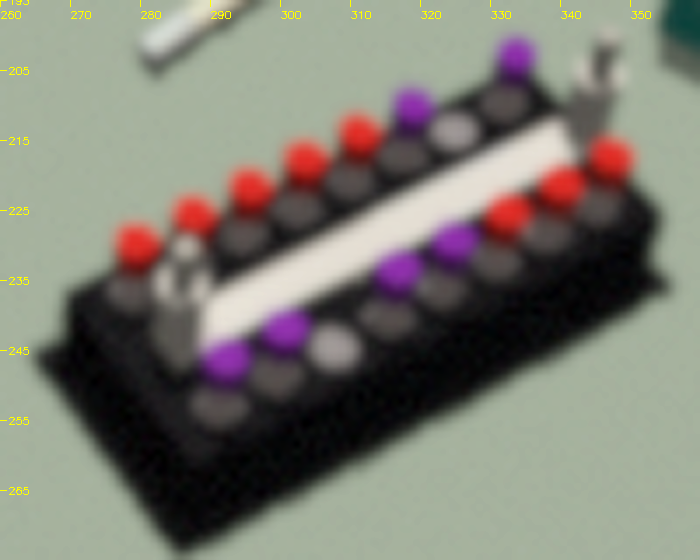

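Both crops confirm it: a white plate with a blue bar, holes at scene (278.5,157) and (325.3,190). Pins on the rack are at scene roughly (216,218) and (267,260). Next I'll fit both poses.

```bash
cat > fit.py <<'E'
from h import *
from scipy.optimize import least_squares
s=dict(np.load("scene0.npz"));e=dict(np.load("side0.npz"))
def px(u0,v0,k,l): return np.array([[u0+(x+.5)/k-.5,v0+(y+.5)/k-.5] for x,y in l])
c1=px(260,140,9,[(222,55),(40,208),(720,398),(542,572),(171,157),(592,451)])
c3=px(186,145,8,[(50,245),(167,415),(548,40),(678,183),(148,305),(570,126)])
print("frame scene",atz(s,c1,.006).round(4).tolist());print("frame side",atz(e,c3,.006).round(4).tolist())
r2=px(194,206,6,[(25,215),(380,530),(533,383),(131,70),(440,322),(133,90),(440,350)])
r4=px(260,195,7,[(40,358),(183,552),(668,288),(187,245),(607,42),(183,280),(598,75)])
for n,d,r in(("sc",s,r2),("si",e,r4)):
    print(n,atz(d,r[:3],0).round(4).tolist(),atz(d,r[3:5],.114).round(4).tolist(),atz(d,r[5:],.092).round(4).tolist())
def tri(a,b):
    o1,v1=ray(s,a);o2,v2=ray(e,b);out=[]
    for p,q in zip(v1,v2):
        A=np.c_[p,-q];t=np.linalg.lstsq(A,o2-o1,rcond=None)[0];out.append(np.r_[(o1+p*t[0]+o2+q*t[1])/2,np.linalg.norm(o1+p*t[0]-o2-q*t[1])])
    return np.array(out)
print(tri(c1,c3[[0,1,2,3,4,5]]).round(4))
print(tri(r2[3:],r4[3:]).round(4))
E
python3 fit.py
```

```text
frame scene [[0.4759, 0.2737, 0.006], [0.4551, 0.1774, 0.006], [0.6975, 0.2242, 0.006], [0.6767, 0.1277, 0.006], [0.4835, 0.2217, 0.006], [0.6694, 0.1813, 0.006]]
frame side [[0.4771, 0.2712, 0.006], [0.4548, 0.1718, 0.006], [0.6993, 0.2225, 0.006], [0.6791, 0.1264, 0.006], [0.4847, 0.22, 0.006], [0.6705, 0.1794, 0.006]]
sc [[0.4358, -0.1647, 0.0], [0.6618, -0.2162, 0.0], [0.6851, -0.1186, 0.0]] [[0.4812, -0.1279, 0.114], [0.6606, -0.1661, 0.114]] [[0.4788, -0.1253, 0.092], [0.6619, -0.1674, 0.092]]
si [[0.4616, -0.0705, 0.0], [0.44, -0.167, 0.0], [0.6648, -0.2189, 0.0]] [[0.4767, -0.1244, 0.114], [0.6578, -0.1687, 0.114]] [[0.4772, -0.124, 0.092], [0.6599, -0.1678, 0.092]]
[[0.4767 0.2714 0.0073 0.0019]
 [0.4556 0.1748 0.0057 0.0046]
 [0.698  0.2217 0.0081 0.0014]
 [0.6774 0.1252 0.0087 0.0011]
 [0.4842 0.2198 0.0074 0.0014]
 [0.6698 0.1793 0.0074 0.0015]]
[[ 4.791e-01 -1.238e-01  1.092e-01  2.900e-03]
 [ 6.601e-01 -1.665e-01  1.117e-01  2.500e-03]
 [ 4.780e-01 -1.238e-01  9.020e-02  1.100e-03]
 [ 6.615e-01 -1.668e-01  9.000e-02  4.000e-04]]
```

```bash
cat >> h.py <<'E'
from scipy.spatial.transform import Rotation as Rn
def ori(yaw,sgn=1):
    z=sgn*np.array([-np.sin(yaw),np.cos(yaw),0]);x=np.array([0,0,-1.]);y=np.cross(z,x)
    return Rn.from_matrix(np.c_[x,y,z]).as_rotvec()
E
python3 - <<'E'
from workcell import *
from h import *
s0=robot.sense();print(Rn.from_rotvec(s0["ee_rot"]).as_matrix().round(2).tolist())
for p in([.5697,-.1455,.30],[.577,.2005,.2]):
  for sg in(1,-1): print(sg,inverse_kinematics(p,ori(-.22,sg)))
d=optics.snapshot("wrist");cv2.imwrite("pics/w0.png",d["img"][:,:,::-1]);print(d["K"],d["distortion"])
T=d["world_from_camera"];R=Rn.from_rotvec(s0["ee_rot"]).as_matrix()
print("cam in tool",R.T@(T[:3,3]-s0["eef_pos"]),(R.T@T[:3,:3]).round(3).tolist())
E
```

```text
[[-0.0, -0.97, 0.22], [-0.0, 0.22, 0.97], [-1.0, 0.0, -0.0]]
1 [-0.25005225  0.34048562  0.30508109  1.5353918   0.         -0.03005225]
-1 [-0.25005225  0.34048562  0.30508109  1.5353918   0.          3.1115404 ]
1 [0.33443432 0.39726129 0.13821612 1.31175116 0.         0.55443432]
-1 [ 0.33443432  0.39726129  0.13821612  1.31175116  0.         -2.58715834]
[[300.84732645   0.         252.17068263]
 [  0.         300.84732645 190.85056376]
 [  0.           0.           1.        ]] [-0.07197897  0.          0.          0.          0.        ]
cam in tool [-0.14276095  0.0823368   0.00060613] [[-0.0, 0.319, -0.948], [0.001, 0.948, 0.319], [1.0, -0.001, -0.001]]
```

View pics/w0.png

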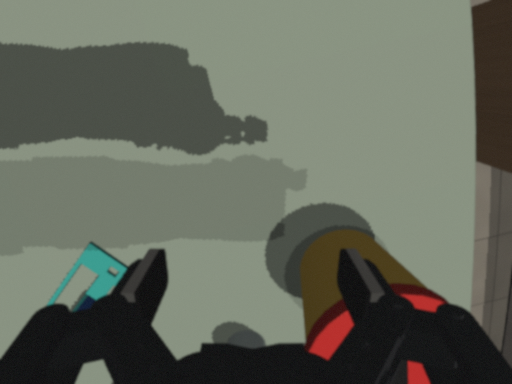

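```bash
python3 - <<'E'
from h import *
s=dict(np.load("scene0.npz"))
print(atz(s,np.array([[560,290],[455,172],[535,195],[357,313],[453,357]])*.64,0).round(3).tolist())
from workcell import *
yaw=-.226;u=np.array([np.cos(yaw),np.sin(yaw),0])
robot.move_ptp(np.array([.5665,-.1447,.22])+.02*u,ori(yaw))
robot.dwell(.3);st=robot.sense();print(st["t"],st["eef_pos"],st["ee_rot"],ori(yaw))
d=optics.snapshot("wrist");np.savez("wr.npz",**d)
cv2.imwrite("pics/wr.png",cv2.resize(d["img"][:,:,::-1],(800,600),interpolation=cv2.INTER_CUBIC))
E
```

```text
[[0.75, 0.253, 0.0], [0.415, 0.437, 0.0], [0.599, 0.465, 0.0], [0.434, 0.0, 0.0], [0.64, 0.007, 0.0]]
3.3 [ 0.58607191 -0.14886128  0.2200307 ] [-1.04148679  1.30741297  1.04143356] [-1.04111205  1.30765862  1.04111205]
```

View pics/wr.png

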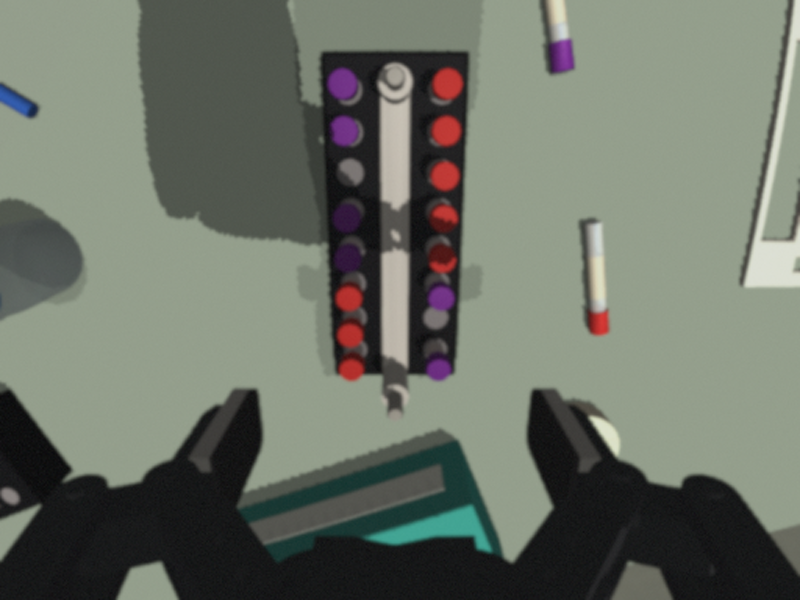

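The wrist view shows both pins: the near one at about (394,77), with its shoulder ring around it, and the far one at about (395,405). I'll crop these and then look at the frame the same way.

```bash
python3 - <<'E'
from h import *
d=dict(np.load("wr.npz"))
crop(d,225,30,60,45,12,"r1.png");crop(d,225,235,60,45,12,"r2.png")
from workcell import *
yaw=-.2144;u=np.array([np.cos(yaw),np.sin(yaw),0])
c=np.array([.577,.2005,0])
robot.move_ptp(c+[0,0,.20]+.02*u,ori(yaw))
robot.servo_line(c+[0,0,.12]+.02*u,speed=.12)
robot.dwell(.3);st=robot.sense();print(st["t"],st["eef_pos"],st["ee_rot"],ori(yaw))
d=optics.snapshot("wrist");np.savez("wf.npz",**d)
cv2.imwrite("pics/wf.png",cv2.resize(d["img"][:,:,::-1],(800,600),interpolation=cv2.INTER_CUBIC))
E
```

```text
5.7667 [0.5967939  0.19636465 0.12058591] [-1.05002209  1.30207019  1.04946063] [-1.04981511  1.30300842  1.04981511]
```

View pics/wf.png

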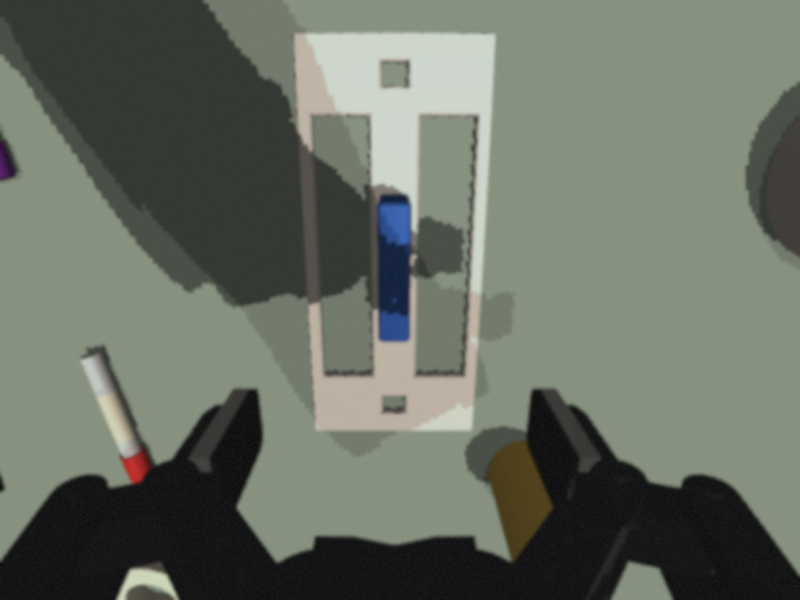

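View pics/r1.png

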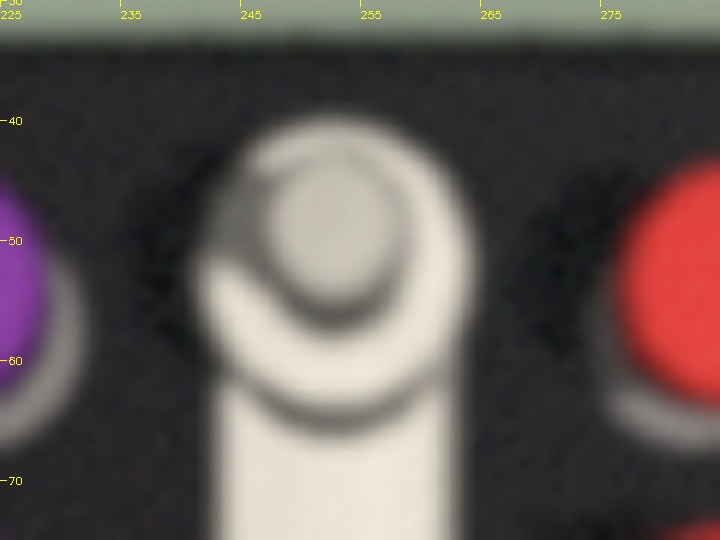

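View pics/r2.png

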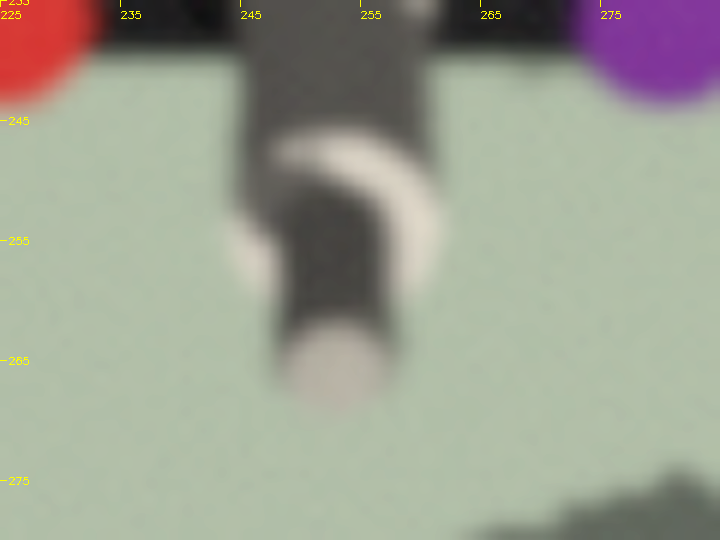

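```bash
python3 - <<'E'
from h import *
d=dict(np.load("wf.npz"))
crop(d,225,25,60,45,12,"f1.png");crop(d,225,235,60,45,12,"f2.png");crop(d,225,115,60,110,6,"f3.png")
E
```

```text
(no output)
```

View pics/f1.png

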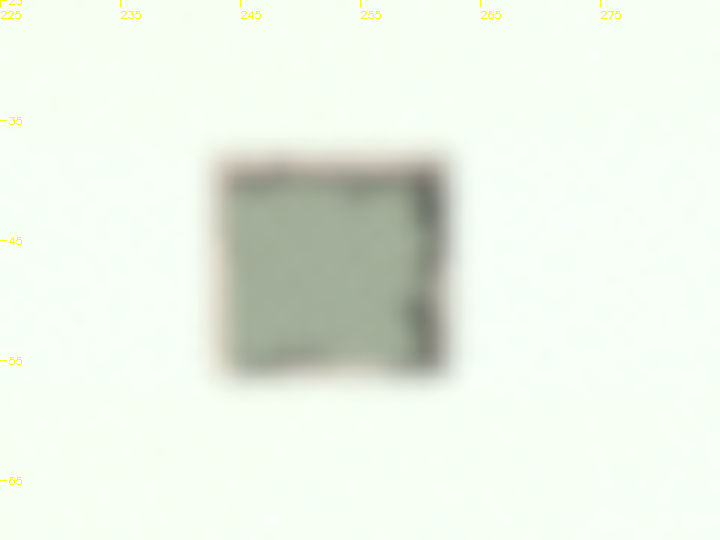

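View pics/f2.png

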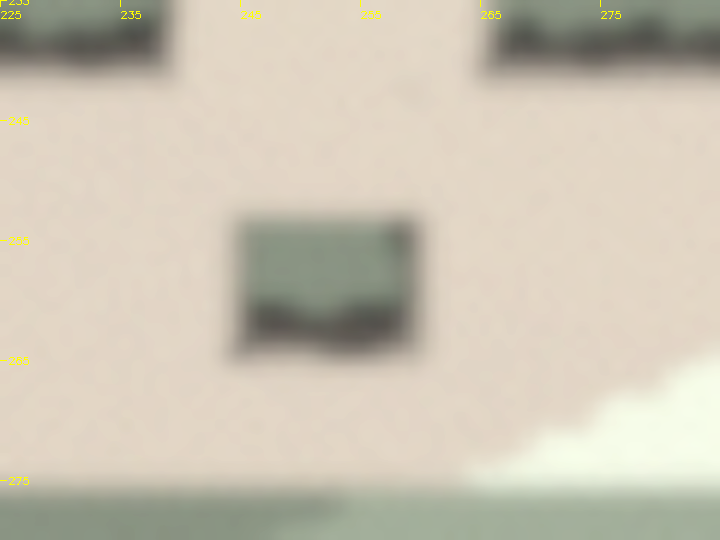

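View pics/f3.png

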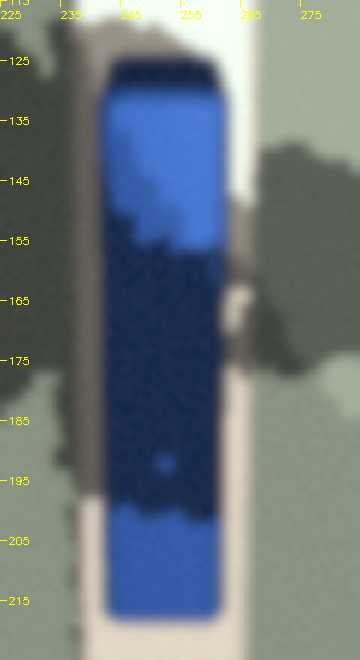

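```bash
python3 - <<'E'
from h import *
r=dict(np.load("wr.npz"));f=dict(np.load("wf.npz"))
P=atz(r,[(252.46,48.04),(252.4,265.04)],.114);F=atz(f,[(252.2,46.8),(251.9,258.4)],.006)
S=atz(r,[(252.6,51.6)],.092)
for n,X in(("pins",P),("holes",F)):
    d=X[1]-X[0];print(n,X.round(4).tolist(),"mid",X.mean(0).round(4),"len",np.hypot(*d[:2]).round(4),"yaw",np.arctan2(d[1],d[0]).round(4))
print(S)
# rack foot/top corners far/near in wrist
for (u,v) in [(322,52),(468,52),(336,374),(455,374)]:
    print(atz(r,[(u*.64,v*.64)],.05).round(4))
print(atz(f,[(242.7,130),(261.9,130),(242.5,217.5),(261,217.5)],.046).round(4))
E
```

```text
pins [[0.4756, -0.1226, 0.114], [0.6607, -0.1649, 0.114]] mid [ 0.5682 -0.1437  0.114 ] len 0.1899 yaw -0.2247
holes [[0.4842, 0.2217, 0.006], [0.6696, 0.1812, 0.006]] mid [0.5769 0.2014 0.006 ] len 0.1898 yaw -0.215
[[ 0.47566174 -0.12243945  0.092     ]]
[[ 0.4449 -0.1607  0.05  ]]
[[ 0.4646 -0.0741  0.05  ]]
[[ 0.6572 -0.2086  0.05  ]]
[[ 0.6769 -0.1222  0.05  ]]
[[0.5418 0.2022 0.046 ]
 [0.5447 0.2156 0.046 ]
 [0.6081 0.187  0.046 ]
 [0.6112 0.2012 0.046 ]]
```

```bash
python3 - <<'E'
from workcell import *
from h import *
yaw=-.215;c=np.array([.5769,.2014,0])
robot.servo_line(c+[0,0,.06],ori(yaw),speed=.12)
print(robot.servo_line(c+[0,0,.0125],speed=.06,until_force=12))
s=robot.sense();print(s["eef_pos"],s["contact_force"])
robot.grasp();s=robot.sense();print(s["t"],s["eef_pos"],s["finger_gap"],s["contact_force"])
robot.servo_line(s["eef_pos"]+[0,0,.12],speed=.1)
robot.dwell(.2);s=robot.sense();print(s["t"],s["eef_pos"],s["finger_gap"],s["contact_force"],s["wrist_torque"])
d=optics.snapshot("wrist");np.savez("wg.npz",**d)
cv2.imwrite("pics/wg.png",cv2.resize(d["img"][:,:,::-1],(800,600),interpolation=cv2.INTER_CUBIC))
d=optics.snapshot("side");np.savez("sg.npz",**d);crop(d,170,80,120,100,6,"sg.png")
E
```

```text
False
[0.57717658 0.20148147 0.0127753 ] [-0.721488   -0.74011671  1.35160408]
8.075 [0.57705671 0.20142633 0.01274161] 0.015152356975018932 [ 0.17384023 -0.48988911  2.7517648 ]
9.625 [0.57681766 0.20135819 0.13224343] 0.014887590364452119 [-0.84384196  0.39014238 -2.60900152] [-0.00870003 -0.017535   -0.01021622]
```

View pics/wg.png

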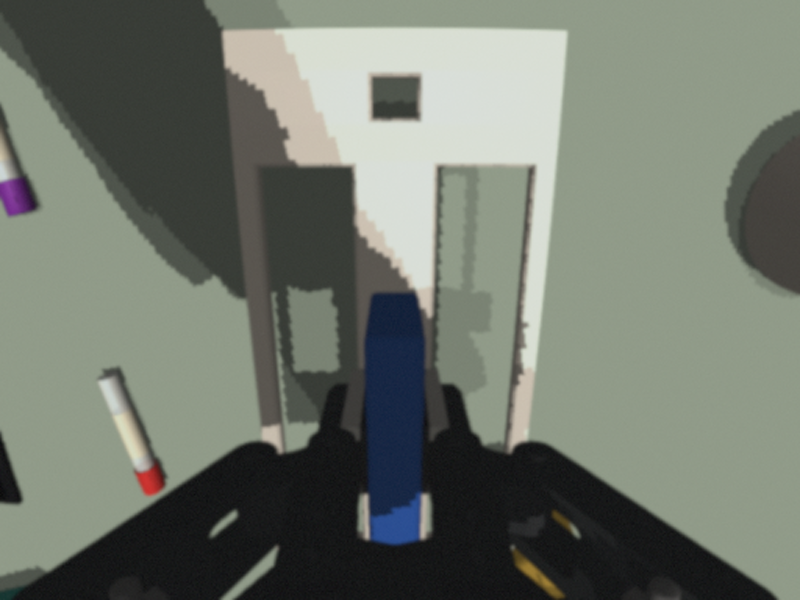

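View pics/sg.png

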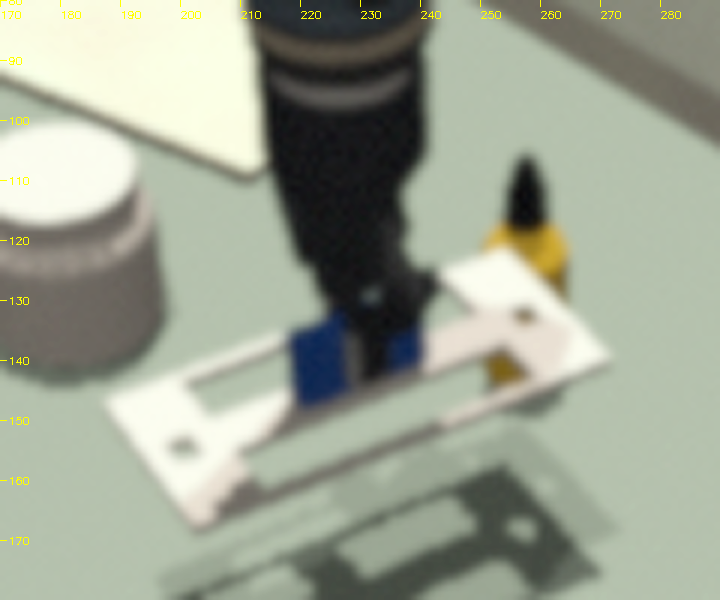

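The frame is lifted and looks level. The near hole is visible at (396,97), so I'll check how the frame sits in the hand.

```bash
python3 - <<'E'
from h import *
d=dict(np.load("wg.npz"));crop(d,225,40,60,45,12,"g1.png")
e=np.array([0.57681766,0.20135819]);u=np.array([np.cos(-.215),np.sin(-.215)])
X=atz(d,[((396+.5)*.64-.5,(97.+.5)*.64-.5)],.1255)[0];print(X,(X[:2]-e)@u,(X[:2]-e)@[-u[1],u[0]])
# far/near plate near edge corners
C=atz(d,np.array([(223,31),(567,31)])*.64,.1255);dd=C[1]-C[0];print(C,np.hypot(*dd[:2]),np.arctan2(-dd[0],dd[1]),((C[:,:2]-e)@u))
E
```

```text
[0.48420662 0.22276938 0.1255    ] -0.09504681855666824 0.001159898075543544
[[0.45522875 0.17773916 0.1255    ]
 [0.47644054 0.27535218 0.1255    ]] 0.0998911494976819 -0.2139782156923979 [-0.11375043 -0.1138525 ]
```

View pics/g1.png

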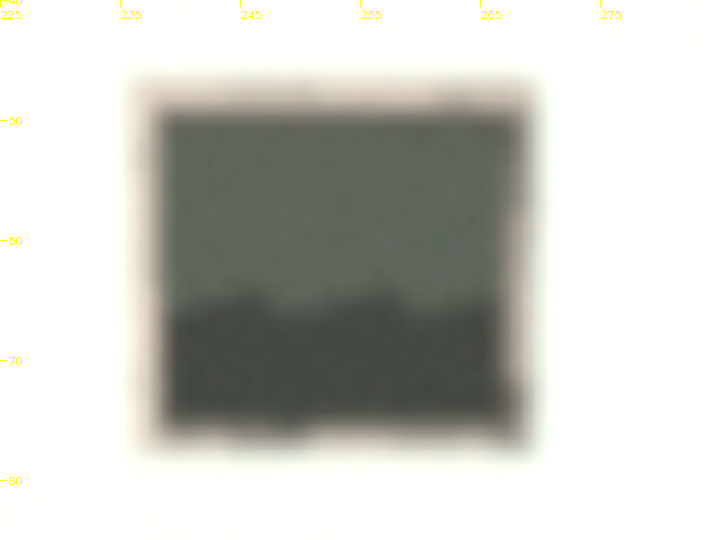

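```bash
python3 - <<'E'
from workcell import *
from h import *
yaw=-.2247;p=np.array([.5681,-.1441,0])
s=robot.sense();robot.servo_line(s["eef_pos"]+[0,0,.07],speed=.15)
robot.move_ptp(p+[0,0,.20],ori(yaw))
robot.servo_line(p+[0,0,.0127+.124],speed=.06,until_force=6)
robot.dwell(.4);s=robot.sense();print(s["t"],s["eef_pos"],s["ee_rot"],ori(yaw),s["contact_force"],s["wrist_torque"])
d=optics.snapshot("wrist");np.savez("wh.npz",**d);crop(d,220,30,66,50,12,"h1.png")
cv2.imwrite("pics/wh.png",cv2.resize(d["img"][:,:,::-1],(800,600),interpolation=cv2.INTER_CUBIC))
d=optics.snapshot("side");np.savez("sh.npz",**d);crop(d,250,150,120,95,6,"sh.png")
d=optics.snapshot("scene");np.savez("ch.npz",**d);crop(d,190,185,100,90,6,"ch.png")
E
```

```text
13.25 [ 0.56811642 -0.14410417  0.13678143] [-1.04213201  1.30707637  1.04200431] [-1.04208777  1.30713962  1.04208777] [-0.58085586  0.33214468 -1.27199614] [-0.02508282  0.01811059  0.03514522]
```

View pics/h1.png

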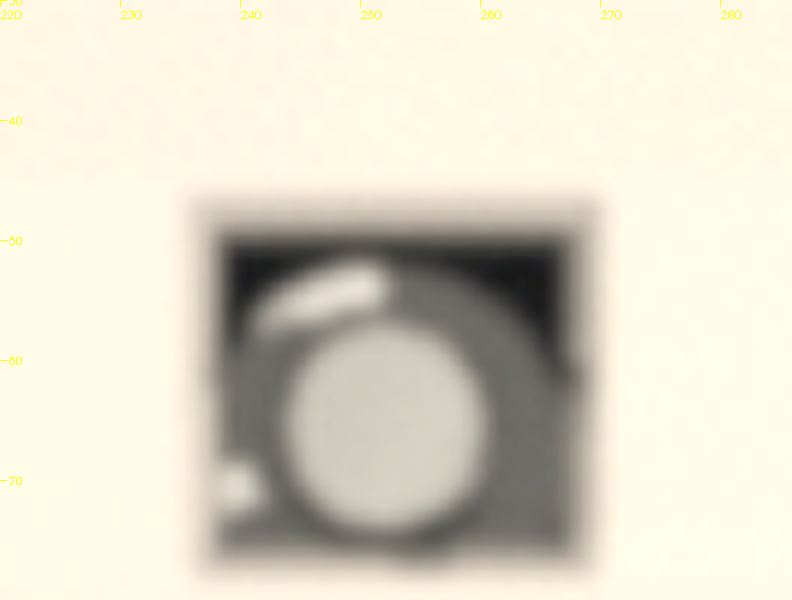

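View pics/sh.png

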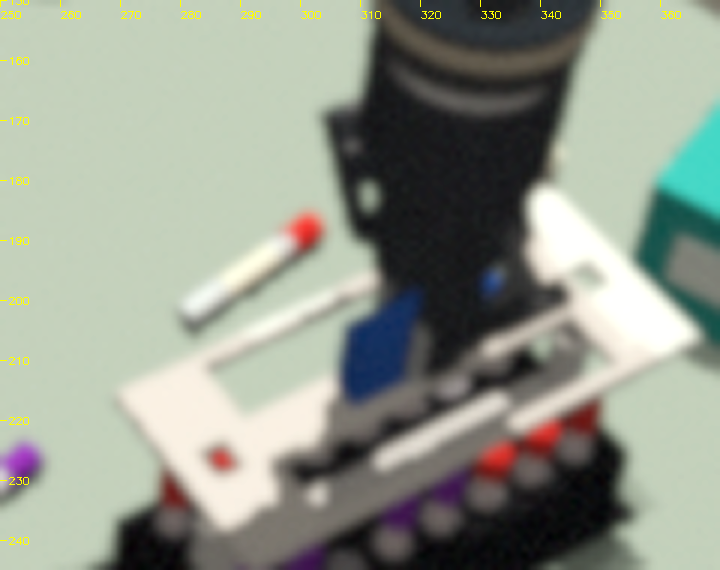

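View pics/ch.png

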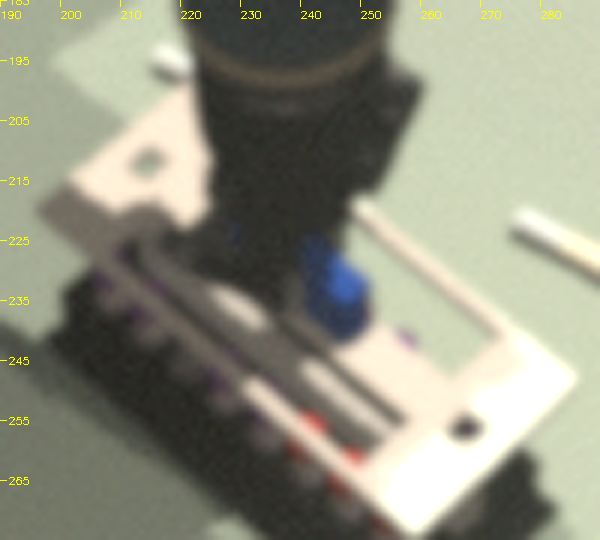

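```bash
python3 - <<'E'
from h import *
d=dict(np.load("wh.npz"));yaw=-.2247;u=np.array([np.cos(yaw),np.sin(yaw)]);n=np.array([-u[1],u[0]])
e=np.array([.56811642,-.14410417])
for nm,uv,z in(("tip",(251.8,65.0),.114),("hole top",(252.5,61.67),.130),("hole bot",(252.46,62.2),.124)):
    X=atz(d,[uv],z)[0];print(nm,X.round(4),((X[:2]-e)@u).round(5),((X[:2]-e)@n).round(5))
print(d["world_from_camera"][:3,3])
E
```

```text
tip [ 0.4757 -0.1225  0.114 ] -0.09489 0.00048
hole top [ 0.4755 -0.1221  0.13  ] -0.09514 0.00082
hole bot [ 0.4753 -0.1221  0.124 ] -0.09541 0.00081
[ 0.4879838  -0.12516382  0.27952447]
```

The near pin shows through the hole, centred to about 0.4 mm. I'll nudge the frame and lower it gently.

```bash
python3 - <<'E'
from workcell import *
from h import *
yaw=-.2247;u=np.array([np.cos(yaw),np.sin(yaw),0]);n=np.array([-u[1],u[0],0])
p=np.array([.5681,-.1441,0])+.0004*u-.0003*n
robot.servo_line(p+[0,0,.1365],speed=.02)
def rep():
    s=robot.sense();f=s["contact_force"];e=s["eef_pos"]-p
    print(round(s["t"],2),"z",round(s["eef_pos"][2]-.0127,4),"du",round(e@u,5),"dn",round(e@n,5),"F u n z",round(f@u,2),round(f@n,2),round(f[2],2),"M",s["wrist_torque"].round(2))
robot.dwell(.2);rep()
for z in(.112,.105,.0985):
    h=robot.servo_line(p+[0,0,.0127+z],speed=.015,until_force=5);rep()
    if h: print("HIT",z);break
E
```

```text
13.85 z 0.1238 du -2e-05 dn 2e-05 F u n z 0.03 0.71 -2.06 M [ 0.   -0.05 -0.02]
14.78 z 0.1121 du 7e-05 dn -1e-05 F u n z 0.07 0.45 -1.57 M [0.01 0.03 0.03]
15.4 z 0.105 du -3e-05 dn 1e-05 F u n z -0.62 -0.25 -2.27 M [0.01 0.06 0.03]
15.98 z 0.0984 du -5e-05 dn -0.0 F u n z -0.63 0.35 -2.62 M [0.03 0.   0.03]
```

The frame has passed both tips (114 mm) with no contact force and is now at 98 mm. Lowering to the shoulders.

```bash
python3 - <<'E'
from workcell import *
from h import *
yaw=-.2247;u=np.array([np.cos(yaw),np.sin(yaw),0]);n=np.array([-u[1],u[0],0])
p=np.array([.5681,-.1441,0])+.0004*u-.0003*n
def rep():
    s=robot.sense();f=s["contact_force"];e=s["eef_pos"]-p
    print(round(s["t"],2),"z",round(s["eef_pos"][2]-.0127,4),"du",round(e@u,5),"dn",round(e@n,5),"F u n z",round(f@u,2),round(f@n,2),round(f[2],2),"M",s["wrist_torque"].round(2))
print(robot.servo_line(p+[0,0,.0127+.0905],speed=.008,until_force=5));rep()
robot.dwell(.5);rep()
d=optics.snapshot("side");crop(d,250,165,120,95,6,"si.png")
d=optics.snapshot("scene");crop(d,190,190,100,95,6,"ci.png")
d=optics.snapshot("wrist");cv2.imwrite("pics/wi.png",cv2.resize(d["img"][:,:,::-1],(800,600),interpolation=cv2.INTER_CUBIC))
E
```

```text
True
16.76 z 0.092 du -4e-05 dn -0.0 F u n z -1.15 -0.43 5.51 M [ 0.03  0.03 -0.05]
17.26 z 0.092 du -6e-05 dn 0.0 F u n z 0.22 0.47 6.17 M [-0.06  0.08 -0.06]
```

View pics/si.png

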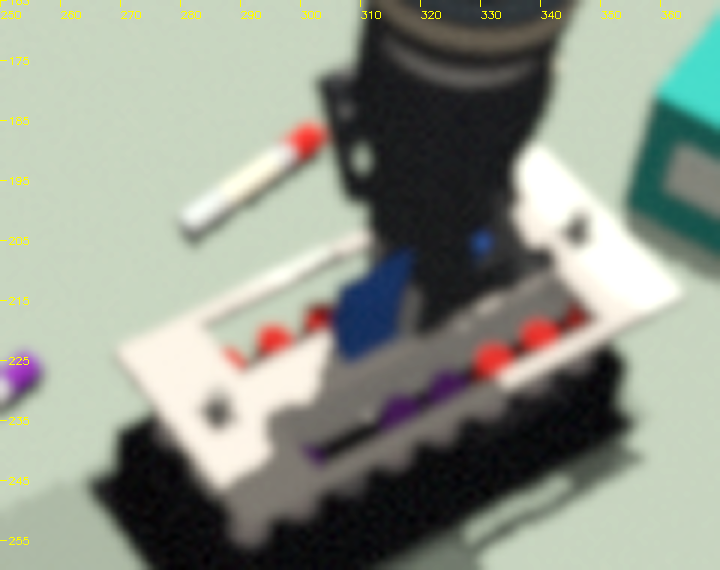

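View pics/ci.png

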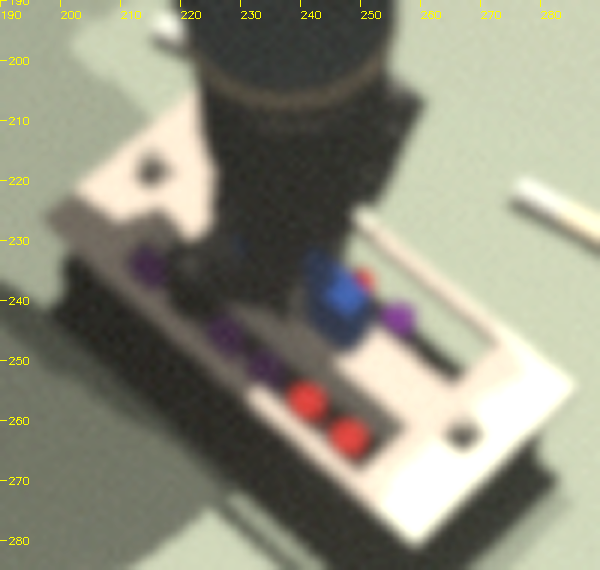

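View pics/wi.png

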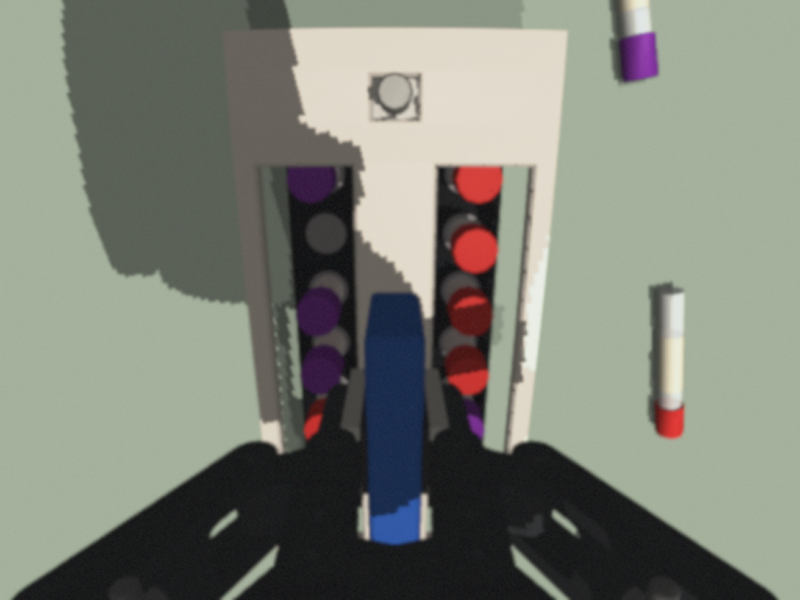

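The frame is home at 92.0 mm. Only about 8 N is pushing up on it, the moments are small, and pins show in both holes. Releasing and withdrawing straight up.

```bash
python3 - <<'E'
from workcell import *
from h import *
robot.open_jaws();s=robot.sense();print(s["t"],s["finger_gap"],s["contact_force"])
yaw=-.2247;u=np.array([np.cos(yaw),np.sin(yaw),0])
robot.servo_line(s["eef_pos"]+[0,0,.07],speed=.06)
robot.servo_line(np.array([.5681,-.1441,.21])+.02*u,speed=.12)
robot.dwell(.4);s=robot.sense();print(s["t"],s["eef_pos"],s["contact_force"])
d=optics.snapshot("side");np.savez("sj.npz",**d);crop(d,240,165,120,95,6,"sj.png")
d=optics.snapshot("wrist");np.savez("wj.npz",**d);cv2.imwrite("pics/wj.png",cv2.resize(d["img"][:,:,::-1],(800,600),interpolation=cv2.INTER_CUBIC))
E
```

```text
18.0917 0.08545441606860744 [ 0.14625946 -0.72858755  1.00062762]
20.3083 [ 0.5873631  -0.14849273  0.20980508] [ 0.0247565  -0.20115225  0.63300229]
```

View pics/sj.png

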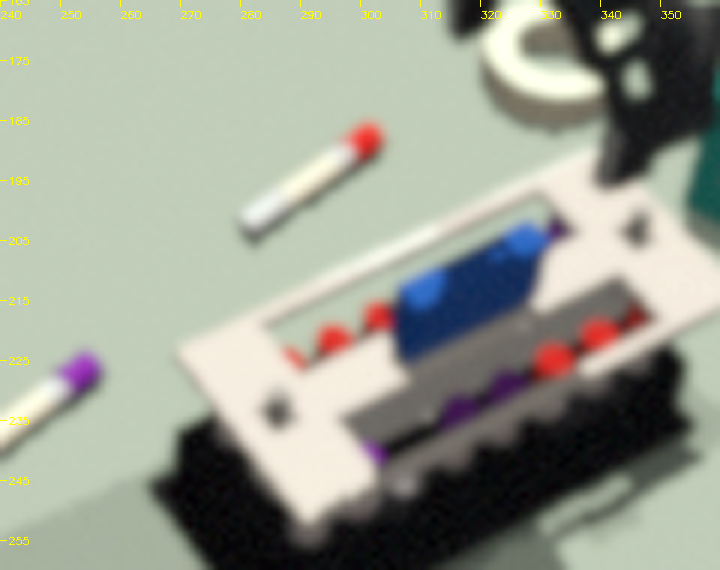

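View pics/wj.png

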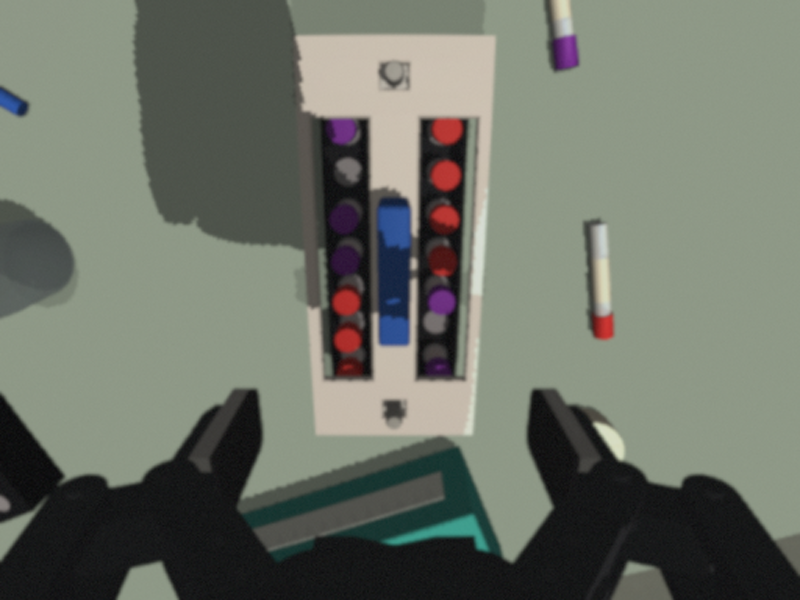

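The frame hangs free and level, with pins showing in both holes at wrist (394,73) and (395,418). The jaws are clear and the loose tubes haven't moved, so I'm handing it in.

```bash
python3 - <<'E'
from workcell import *
print(job.sign_off(), robot.sense()["t"])
E
```

```text
the job is handed in; nothing more can be done
the job is handed in; nothing more can be done
```

I picked up the white frame by its blue bar, hung it on both pins and handed the job in at about 20 s of the 72 s allowed. Sign-off gives no verdict, so the result rests on the checks below.

- **Locating the pins:** I found them with the wrist camera, 190 mm apart as expected. The rail is clamped several millimetres off the rack's middle. Seeing the near pin through its hole, I shifted the frame about 0.5 mm before lowering it.
- **Lowering:** It passed over both pins with no noticeable contact force and stopped on the shoulders with its underside at 92.0 mm. It was pressing on the rack with about 8 N, with the frame still held for 0.5 s.
- **After release:** The pictures show pins in both holes, the frame flat on the posts and the gripper clear above it. The loose tubes are where they were; I did not measure the other bystanders again.
- **Disagreements:** Before grasping, the scene and side cameras differed by 1–5 mm, so I used the wrist camera's values. The wrist camera's two readings of the frame's sideways position in the jaws differed by about 0.8 mm. I used the midpoint, which was within the holes' clearance.

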